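# Put the eyepiece away and shut the stayed lid

### The arm

A 6-joint arm with a two-finger parallel gripper is mounted at the origin on the work surface. World frame = base frame: x ahead of the robot, y to its left, z up, the work surface at z = 0. Lengths are in m, angles in rad, forces in N, time in s.
With the tool pointing down it reaches from about 0.35 to 0.875 m from the base axis. Payload 4.2 kg.
Tool frame: the origin (TCP) lies at the very end of the fingers, on their centre line; the grasp point (between the pads) lies manip.tcp_to_grasp behind it (manip.tcp_to_grasp is the distance from the TCP to the grasp point, in m); y points along the fingers, z is the direction in which the jaws open and shut, and the axes are right-handed (so a half turn about y gives the same grasp; the last joint's range is limited). The gripper opens to 85 mm and grips with 20 to 120 N. Pads are 22 mm wide; open, the fingers measure 114 mm over their backs; the gripper's body (76 mm by 85 mm) begins 54 mm behind the grasp point. The pads swing forward as they close: fully open they stand 13 mm farther back than shut.
Start: joints at [-0.941, 0.385, 0.008, 0, -1.194, -0.259], TCP at [0.226, -0.582, 0.231] pointing down, gripper open.
Joint ranges: [-3.14, 3.14], [-1.21, 2.06], [-1.07, 1.41], [-3.16, 2.05], [-2.99, -0.16], [-3.1, 3.1]. Speed limits (rad/s): [2.79, 2.79, 3.14, 3.14, 3.14, 3.14].

### API

Orientations are given as [roll, pitch, yaw] about the fixed x, y, z axes, in that order (R = Rz(yaw) Ry(pitch) Rx(roll)).
In Python, from bench import manip gives the robot as it stands.
- The arm moves only by the tool apply_moves, never from a script. Its argument "motion" is text: rows parted by semicolons, each of 7 numbers parted by spaces: the shift along the tool's x, y, z in cm, then the turn, a rotation vector about the tool's x, y, z in degrees, then the opening, from 0 (shut) to 1 (fully open). A call has exactly 10 rows; each row is the pose to reach, as a shift and turn from the pose commanded when the call began, along the tool's axes at that moment; what a row does not reach only later rows make up. A row lasts 1/8 s, in which the tool goes at most 62.5 mm and 10.7 degrees, less where a joint would pass 70% of its speed; a pose out of reach is approached as far as the arm can. A call with a gripper value outside its range is refused whole. The fingers move at their own pace and stop on an object; the grip force is fixed at half the most. Time passes only in rows, so rows that repeat a pose let the fingers close, or fill a call up. It gives the time, the measured TCP pose, the force and the opening at its end, in the units of the state.
- manip.state(): the state, without advancing time (a new reading comes with each control period).
- manip.camera(name): name is "scene" or "top"; returns the picture (480x640x3 uint8, blue, green, red); there is no depth.
- manip.camera_info(name): a dict with "intrinsics" (3x3 intrinsics, pixels), "pose" (4x4, takes a point from camera to world coordinates). Camera axes: x right, y up, looking along -z (the intrinsics and any distortion apply to the point x, -y, -z); pixel columns grow to the right and rows downward; lengths in m; the calibration is good to about 2 mm. A picture is of the moment at which its call begins. camera_info takes no time and is no camera call.
- manip.job_done(): hands the job in, once; it reports no verdict.
The state is a dict: "t": time; "joint_pos": joint angles; "joint_vel": joint speeds; "joint_efforts": joint torques, N m; "eef_pos": TCP position; "eef_rot": TCP orientation; "contact_force": force on the tool from outside, world axes, zero at the start; "wrist_torque": the same for the moment, N m; "grip_width": opening from 0.0 (shut) to 1.0 (fully open).
Only numpy, scipy, OpenCV 4.12 (cv2) and the standard library are available. Lean on these libraries where they do the work, as an engineer would, in place of code of your own. Each camera call takes 0.05 s, during which the arm holds its last target. There are 200 camera calls.

### The job

First put the spare microscope eyepiece away, standing upright in the empty compartment of the instrument case, setting it down rather than dropping it. Then press down on the knee of the locked folding lid stay to break it while the lid is still up, and lower the lid gently until it is fully shut, without slamming it. Leave the bottle, the dish and the forceps where they are.

Things in the scene. Friction and masses are not known exactly. Their poses are not given: they have to be found in the camera images.
- case: Grey plastic instrument case fixed to the bench, 240 mm long (its x) by 180 mm (its y) by 105 mm tall without the lid. Origin: centre of its underside; z up. The lid is hinged along its top edge on its +y side. A divider splits it across x: the -x half is the empty compartment, the +x half holds a dark foam insert with instruments. The folding stay is outside the +x end wall. As found, the thumb pad lies at x = 146, y = 15 mm in the case.
- compartment (a point): Point on the floor of the empty compartment (floor 35 mm above the bench, 70 mm below the rim), at x = -58.5, y = -15 mm in the case: a good standing place for the eyepiece. Axes as the case. The compartment's clear inside measures 111 mm (x) by 168 mm (y), walls 6 mm; the divider is 50 mm tall from that floor.
- lid_hinge (a point): Middle of the lid's hinge axis, on the rim of the case's +y side, 105 mm above the bench; axes as the case. The axis runs along the case's x.
- lid_lip (a point): Middle of the lid's free edge, on its outer face, 193 mm along the lid from the hinge axis. Moves with the lid: its z points along the lid from the hinge to the free edge, its y out of the lid's outer face (to the case's +y when open, upwards when shut). The lid is a flat grey plastic panel 244 mm long, 9 mm thick, 0.3 kg, with a 90 mm long black lip 13 mm thick on the last 12 mm of its free edge.
- lid (a joint): Lid hinge, rad: 0 = open as found (86 degrees, almost upright, leaning 4 degrees over the case), grows as the lid closes, 1.50 = fully shut. A stiff friction hinge (0.5 N m): once the stay is broken, the lid stays where it is put, and 2 to 5 N on the outer face far from the hinge closes it. With the stay locked it cannot be closed.
- knee_pad (a point): Middle of the top of the flat steel thumb pad on the stay's knee, 30 mm (case x) by 40 mm (case y), level as found, 26 mm outside the case's +x end wall, about 150 mm above the bench. Axes as the case as found; turns with the stay's lower link. Press it down 18 mm with some 3 to 12 N (broken after 12 mm); on the way it swings about 9 mm to the case's +y (towards the lid) and tilts some 15 degrees.
- knee (a joint): Fold of the stay's knee, rad: 0 = locked over centre (as found), 0.14 = the two 80 mm links in line (pad pressed about 5 mm), larger = broken and folding downwards; over 0.35 counts as broken; about 2.35 when the lid is shut. It stays folded when let go, and folds by itself as the lid is lowered.
- eyepiece_mid (a point): Centre (half-way up) of the loose black eyepiece, 55 mm tall, 0.11 kg, standing upright on the 3 mm cork mat; z is its axis. Lower barrel 31 mm in diameter, up to 22 mm from its foot; wider eye cup 40 mm in diameter from 25 to 50 mm above its foot, a good place to grip.
- bottle: White bottle, 44 mm diameter, 85 mm tall, loose on the bench; bystander. Origin: centre of underside.
- dish: White ceramic dish, 72 mm diameter, 20 mm tall, loose on the bench; bystander. Origin: centre of underside.
- forceps: Steel forceps, 120 mm long (their y), 20 mm wide, 6 mm thick, lying on the mat; bystander. Origin: centre of underside.

How it is judged:
On the way, in this order (a step that is already met when the one before it is completed fails the run):
1. the eyepiece stands upright, released, in the empty compartment, the stay still locked (x of eyepiece_mid in the frame of case between -0.115 and -0.002 m and y of eyepiece_mid in the frame of case between -0.085 and 0.085 m and z of eyepiece_mid in the frame of case below 0.068 m and angle between eyepiece_mid's own z axis and vertical below 0.15 rad and contact force between eyepiece and the fingers below 0.1 N and value of joint knee below 0.14 rad), for 0.2 s.
2. the stay is broken at its knee (folded more than 0.35 rad) while the lid is still up (joint under 0.7) (value of joint knee above 0.35 rad and value of joint lid below 0.7 rad), for 0.1 s.
At the end, for the whole second after the job is handed in: The lid is fully shut (joint over 1.465 rad, that is within about 7 mm at its free edge) and the eyepiece stands at rest and upright (within 0.15 rad) on the floor of the empty compartment (value of joint lid above 1.465 rad and x of eyepiece_mid in the frame of case between -0.115 and -0.002 m and y of eyepiece_mid in the frame of case between -0.085 and 0.085 m and z of eyepiece_mid in the frame of case below 0.068 m and angle between eyepiece_mid's own z axis and vertical below 0.15 rad and linear speed of eyepiece below 0.02 m/s); the robot touches nothing.
It fails at once if the lid is slammed: closing faster than 2 rad/s over its last 0.4 rad (value of joint lid above 1.1 rad and velocity of joint lid above 2 rad/s).
It fails at once if the eyepiece is dropped: faster than 0.6 m/s out of the fingers (contact force between eyepiece and the fingers below 0.05 N and linear speed of eyepiece above 0.6 m/s).
It fails at once if the bottle is moved more than 30 mm (distance of bottle from where it was at the start of the episode above 0.03 m).
It fails at once if the dish is moved more than 30 mm (distance of dish from where it was at the start of the episode above 0.03 m).
It fails at once if the forceps are moved more than 30 mm (distance of forceps from where it was at the start of the episode above 0.03 m).
It also fails if it takes over 64 s, if anything falls off the work surface, if the arm or the gripper's body presses on something with over 40 N, if the wrist force passes 120 N, or if a joint passes its speed limit or range.

## Working session

There is one attempt and no reset: what is moved stays moved. The work goes in short steps, Python scripts to look and compute and a tool call to move; the robot and the scene stay as the last step left them, time stands still between calls to the robot, and variables do not carry over. Pictures are saved under pics/ and viewed, about 8 in all and at most 12, crops included, and the job is handed in when it is done.

Besides the shell and the picture viewer there is one more tool, called after "Call:" by a JSON object that holds its "name" and its "arguments". apply_moves: Moves the arm, as the interface text tells. Its arguments: {"type":"object","properties":{"motion":{"type":"string"}},"required":["motion"]}

```bash
mkdir -p pics; python3 - <<'E'
from bench import manip
import cv2
for n in("scene","top"):
    cv2.imwrite(f"pics/{n}0.png",manip.camera(n)); i=manip.camera_info(n); print(i)
print(manip.state(), manip.tcp_to_grasp)
E
```

```text
{'intrinsics': array([[612.42617637,   0.        , 309.19417759],
       [  0.        , 612.42617637, 229.63831249],
       [  0.        ,   0.        ,   1.        ]]), 'pose': array([[ 2.67039282e-01, -5.15881542e-01,  8.13975587e-01,
         1.56972932e+00],
       [ 9.63684834e-01,  1.44047571e-01, -2.24859598e-01,
        -3.11185352e-01],
       [-1.25029044e-03,  8.44462274e-01,  5.35613578e-01,
         8.68066860e-01],
       [ 0.00000000e+00,  0.00000000e+00,  0.00000000e+00,
         1.00000000e+00]])}
{'intrinsics': array([[605.11246174,   0.        , 310.82094303],
       [  0.        , 605.11246174, 242.89469373],
       [  0.        ,   0.        ,   1.        ]]), 'pose': array([[ 0.0625881 ,  0.97311775, -0.22164066,  0.32501186],
       [-0.9980165 ,  0.05951803, -0.02051026, -0.04198178],
       [-0.00676728,  0.22248474,  0.97491269,  1.1782017 ],
       [ 0.        ,  0.        ,  0.        ,  1.        ]])}
{'t': 0.1, 'joint_pos': array([-9.41413634e-01,  3.85492230e-01,  6.75018544e-03, -4.42011957e-04,
       -1.19399800e+00, -2.58614384e-01]), 'joint_vel': array([-0.00068947, -0.00082195,  0.0034176 ,  0.00128575,  0.0011572 ,
        0.00017026]), 'joint_efforts': array([ 2.10955095e-04, -3.93318486e+01,  1.88928455e+01,  4.19793025e+00,
       -2.60156878e-03,  1.06824390e-05]), 'eef_pos': array([ 0.2262915 , -0.58203018,  0.23031753]), 'eef_rot': array([-1.56881219e+00,  1.00066608e-04,  3.70605372e-01]), 'contact_force': array([-0.34704337,  0.20187342,  0.34048342]), 'wrist_torque': array([-0.01779664, -0.00386711, -0.04755257]), 'grip_width': 1.0024193801760293} 0.0187
```

View pics/scene0.png

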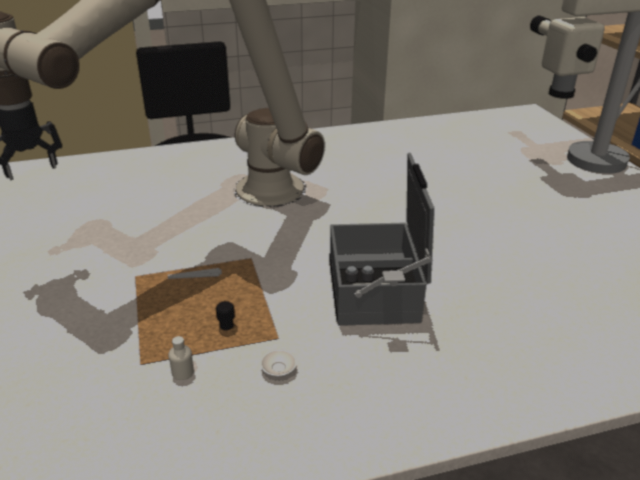

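View pics/top0.png

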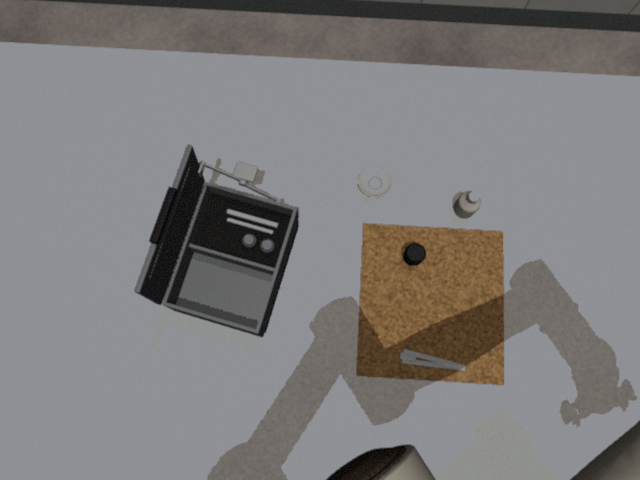

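The scene view shows the case (about 330-430, 160-320) with its lid up on the right and the stay pad near (393,276). The eyepiece is at (226,315), the bottle at (181,360), the dish at (279,366). In the top view the eyepiece is at (415,254), the case rim spans about (165-298, 183-335) and the pad is near (246,172). I'll zoom in on both to measure.

```bash
python3 - <<'E'
import cv2,numpy as np
t=cv2.imread("pics/top0.png");s=cv2.imread("pics/scene0.png")
a=cv2.resize(t[140:345,130:310],None,fx=2.9,fy=2.9,interpolation=cv2.INTER_CUBIC)
b=cv2.resize(t[225:285,380:450],(266,228),interpolation=cv2.INTER_CUBIC)
c=cv2.resize(s[150:330,325:440],(230,360),interpolation=cv2.INTER_CUBIC)
o=np.zeros((600,800,3),np.uint8);o[:a.shape[0],:a.shape[1]]=a;o[:228,530:796]=b;o[232:592,530:760]=c
o=np.clip(o.astype(float)*1.6,0,255).astype(np.uint8)
cv2.imwrite("pics/zoom.png",o)
E
```

```text
(no output)
```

View pics/zoom.png

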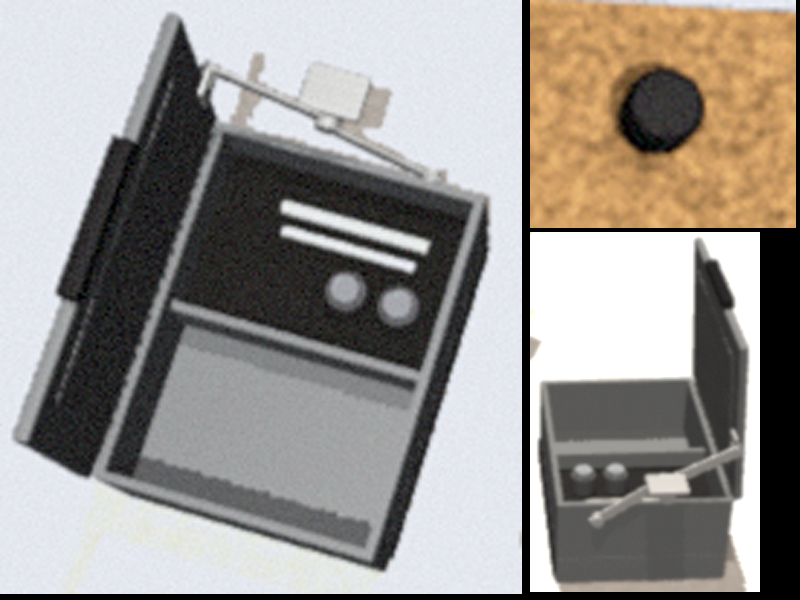

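The zoom is clear. Rim corners in top pixels: about (298.6,209), (259.7,334), (163.8,303.4), (205.2,183.4). The pad centre is near (246,172) and the eye cup top near (416,252.4).

```bash
cat > h.py <<'E'
from bench import manip
import numpy as np, cv2
from scipy.spatial.transform import Rotation as R
def ray(n,u,v,z):
    i=manip.camera_info(n);K=i["intrinsics"];P=i["pose"]
    d=P[:3,:3]@(np.linalg.inv(K)@[u,v,1]*[1,-1,-1]); o=P[:3,3]
    return o+d*(z-o[2])/d[2]
def proj(n,X):
    i=manip.camera_info(n);P=i["pose"];c=(np.atleast_2d(X)-P[:3,3])@P[:3,:3]
    q=(c*[1,-1,-1])@i["intrinsics"].T; return q[:,:2]/q[:,2:]
def tool():
    s=manip.state(); return s["eef_pos"],R.from_euler("xyz",s["eef_rot"]),s
E
python3 - <<'E'
from h import *
W=np.array([ray("top",*p,.105)[:2] for p in [(298.6,209),(259.7,334),(163.8,303.4),(205.2,183.4)]])
L=np.array([[.12,-.09],[-.12,-.09],[-.12,.09],[.12,.09]])
c=W.mean(0);H=L.T@(W-c);a=np.arctan2(H[0,1]-H[1,0],H[0,0]+H[1,1])
Rm=np.array([[np.cos(a),-np.sin(a)],[np.sin(a),np.cos(a)]])
print("case",c,a,"res mm",((L@Rm.T+c)-W)*1e3)
f=lambda x,y:Rm@[x,y]+c
print("comp",f(-.0585,-.015),"pad exp",f(.146,.015),"pad meas",ray("top",245.9,171.7,.15))
print("pad scene px", proj("scene",[*f(.146,.015),.15]),"hinge",f(0,.09))
print("eyepiece top cup",ray("top",416,252.4,.056),"scene",ray("scene",226,308,.055))
print("dish",ray("top",375,182,.02),"bottle",ray("top",474,196,.085),"forceps",ray("top",402,355,.006),ray("top",464,367,.006))
p,r,s=tool();print(p,r.as_matrix())
E
```

```text
case [0.53601971 0.12161405] -0.22485357039631537 res mm [[ 1.36050694  0.03543961]
 [-0.40884513  0.53639614]
 [-3.55268896  0.9853441 ]
 [ 2.60102714 -1.55717985]]
comp [0.47564789 0.12003502] pad exp [0.68168887 0.10368376] pad meas [0.68229535 0.10399035 0.15      ]
pad scene px [[392.61621834 274.77488692]] hinge [0.55608644 0.20934846]
eyepiece top cup [ 0.57387246 -0.21828501  0.056     ] scene [ 0.57882559 -0.21576725  0.055     ]
dish [ 0.72135845 -0.13839468  0.02      ] bottle [ 0.68269133 -0.31999432  0.085     ] forceps [ 0.38354207 -0.20435845  0.006     ] [ 0.36847462 -0.32215714  0.006     ]
[ 0.2262915  -0.58203018  0.23031753] [[ 9.32108258e-01 -8.11887017e-04 -3.62178873e-01]
 [ 3.62179769e-01  1.81318847e-03  9.32106500e-01]
 [-1.00066608e-04 -9.99998027e-01  1.98413700e-03]]
```

Call:
{"name": "apply_moves", "arguments": {"motion": "4.6 0.5 2.1 0 4 0 1; 9.1 1 4.3 0 8 0 1; 13.7 2 6.4 0 12 0 1; 18.3 3 8.6 0 16 0 1; 22.9 4 10.7 0 20 0 1; 27.4 5 12.8 0 24 0 1; 32 6 15 0 28 0 1; 36.6 7 17.1 0 32 0 1; 41.1 8 19.3 0 34 0 1; 45.7 9 21.4 0 34 0 1"}}

```text
t: 1.35
eef_pos: [0.5755, -0.216, 0.1406]
eef_rot: [-1.571, 0.001, -0.223]
contact_force: [0.9, -0.4, 0.0]
grip_width: 1.004
```

```bash
python3 - <<'E'
from h import *
im=manip.camera("top");im2=manip.camera("scene")
p,r,s=tool();print(p,r.as_matrix().round(3),s["joint_pos"])
a=cv2.resize(im[200:300,360:480],(480,400));b=cv2.resize(im2[240:360,180:280],(320,384))
o=np.zeros((400,800,3),np.uint8);o[:,:480]=a;o[:384,480:]=b
cv2.imwrite("pics/a1.png",np.clip(o*1.5,0,255).astype(np.uint8))
print(r.inv().apply(np.array([.575,-.217,.016])-p)*100)
E
```

```text
[ 0.5770006  -0.21408033  0.13929319] [[ 0.976 -0.002  0.216]
 [-0.216  0.001  0.976]
 [-0.002 -1.     0.   ]] [-9.28462689e-02  4.45713150e-01 -1.40218085e-01 -5.52157784e-04
 -9.86745320e-01 -1.69547426e+00]
[-0.10852734 12.32947667 -0.33104768]
```

View pics/a1.png

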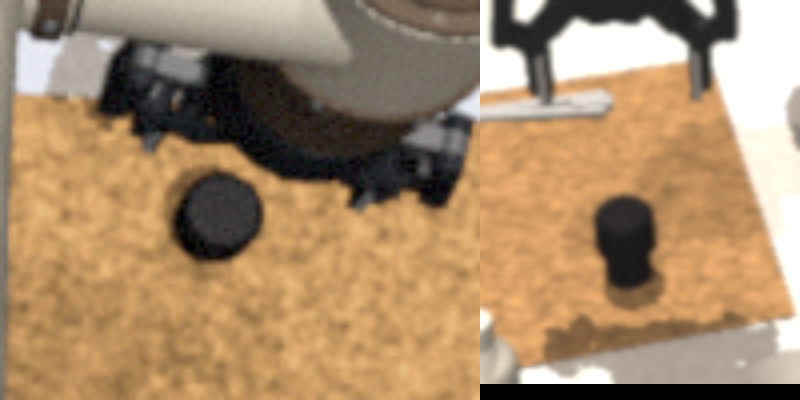

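Both views agree: the eyepiece is at about (0.575, -0.217), standing clear between the jaw lines. I'll descend and close.

Call:
{"name": "apply_moves", "arguments": {"motion": "0 2 -0.3 0 0 0 1; -0.1 5 -0.3 0 0 0 1; -0.1 8 -0.3 0 0 0 1; -0.1 10 -0.3 0 0 0 1; -0.1 11.5 -0.3 0 0 0 1; -0.1 12.3 -0.3 0 0 0 1; -0.1 12.3 -0.3 0 0 0 1; -0.1 12.3 -0.3 0 0 0 1; -0.1 12.3 -0.3 0 0 0 0.3; -0.1 12.3 -0.3 0 0 0 0.1"}}

```text
t: 2.7
eef_pos: [0.5735, -0.2202, 0.0189]
eef_rot: [-1.571, -0.001, -0.223]
contact_force: [0.5, -0.2, 0.1]
grip_width: 0.605
```

Call:
{"name": "apply_moves", "arguments": {"motion": "0 0 0 0 0 0 0; 0 0 0 0 0 0 0; 0 0 0 0 0 0 0; 0 0 0 0 0 0 0; 0 -0.5 0 0 0 0 0; 0 -2 0 0 0 0 0; 0 -4 0 0 0 0 0; 0 -8 0 0 0 0 0; 0 -12 0 0 0 0 0; 0 -16 0 0 0 0 0"}}

```text
t: 3.95
eef_pos: [0.5728, -0.2202, 0.1801]
eef_rot: [-1.571, 0.0, -0.223]
contact_force: [1.0, 0.0, -1.3]
grip_width: 0.452
```

```bash
python3 - <<'E'
from h import *
im=manip.camera("top");im2=manip.camera("scene")
p,r,s=tool();print(p,s["eef_rot"],s["grip_width"],s["contact_force"])
cv2.imwrite("pics/a2.png",np.hstack([cv2.resize(im2[180:360,150:290],(420,540))]))
print(r.inv().apply(np.array([.4756,.120,.17])-p)*100)
E
```

```text
[ 0.57596299 -0.22108669  0.18468121] [-1.57129099 -0.01126609 -0.22178643] 0.4515214152632783 [ 1.30208327 -0.344304   -1.1254758 ]
[-17.30888651   1.25783487  31.06612688]
```

View pics/a2.png

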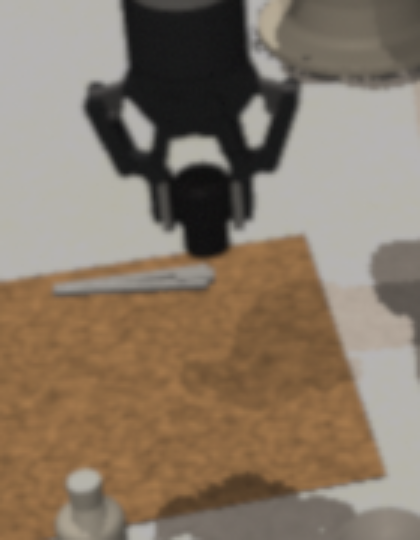

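The eyepiece hangs upright between the pads, clear of the mat. Next I carry it over the compartment.

Call:
{"name": "apply_moves", "arguments": {"motion": "-1 0 2 0 0 0 0; -3 0 5 0 0 0 0; -5 0 9 0 0 0 0; -7 0 13 0 0 0 0; -9.5 0 17 0 0 0 0; -12 0 21 0 0 0 0; -14 0 25 0 0 0 0; -16 0 28.5 0 0 0 0; -17 0 30.5 0 0 0 0; -17.3 0 31.1 0 0 0 0"}}

```text
t: 5.3
eef_pos: [0.4715, 0.1225, 0.1774]
eef_rot: [-1.572, 0.002, -0.22]
contact_force: [0.3, 0.3, -1.3]
grip_width: 0.452
```

```bash
python3 - <<'E'
from h import *
im=manip.camera("top");im2=manip.camera("scene")
p,r,s=tool();print(p,s["eef_rot"],s["grip_width"],s["contact_force"],s["joint_pos"])
o=np.zeros((560,800,3),np.uint8)
o[:,:440]=cv2.resize(im[140:350,135:300],(440,560));o[:510,440:]=cv2.resize(im2[130:330,310:450],(360,510))
cv2.imwrite("pics/a3.png",np.clip(o*1.4,0,255).astype(np.uint8))
print(r.inv().apply(np.array([.4756,.120,.050])-p)*100)
E
```

```text
[0.47217184 0.12169524 0.17763084] [-1.57193596e+00  1.41261947e-03 -2.21276175e-01] 0.4512176012499481 [-0.07159085  0.25401063 -1.09674957] [ 5.85990912e-01  2.02199483e-01 -3.99116102e-01 -2.81549703e-04
 -9.71280820e-01 -2.37790354e+00]
[ 0.38969267 12.76264048 -0.0756069 ]
```

View pics/a3.png

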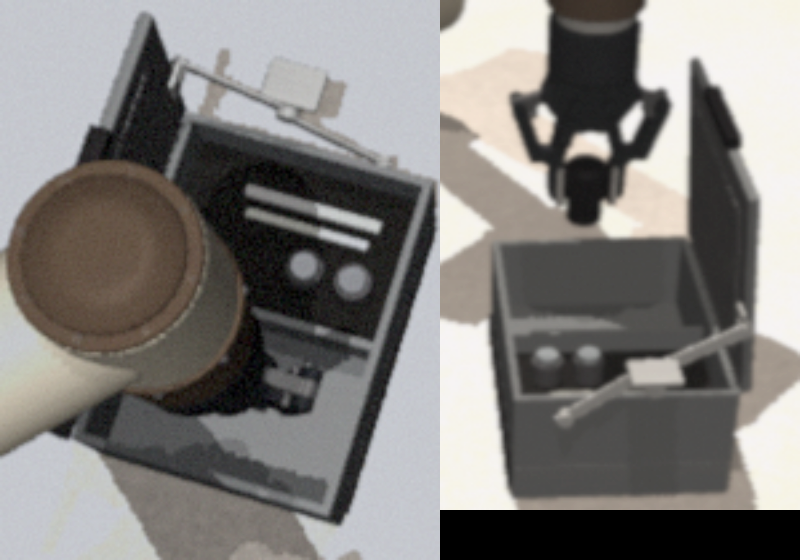

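Everything is aligned above the empty compartment, with the lid and wrist clear. I'll lower it to just above the floor.

Call:
{"name": "apply_moves", "arguments": {"motion": "0.3 1 0 0 0 0 0; 0.4 2.5 0 0 0 0 0; 0.4 4.5 0 0 0 0 0; 0.4 6.5 0 0 0 0 0; 0.4 8.5 0 0 0 0 0; 0.4 10 0 0 0 0 0; 0.4 11 0 0 0 0 0; 0.4 11.6 0 0 0 0 0; 0.4 12 0 0 0 0 0; 0.4 12 0 0 0 0 0"}}

```text
t: 6.65
eef_pos: [0.4772, 0.1205, 0.0583]
eef_rot: [-1.571, -0.0, -0.223]
contact_force: [-0.1, 1.0, -0.2]
grip_width: 0.451
```

Call:
{"name": "apply_moves", "arguments": {"motion": "0 0 0 0 0 0 0; 0 0.1 0 0 0 0 0; 0 0.2 0 0 0 0 0; 0 0.3 0 0 0 0 0; 0 0.35 0 0 0 0 0; 0 0.4 0 0 0 0 0; 0 0.45 0 0 0 0 0; 0 0.5 0 0 0 0 0; 0 0.5 0 0 0 0 0; 0 0.5 0 0 0 0 0"}}

```text
t: 7.9
eef_pos: [0.4771, 0.1205, 0.0533]
eef_rot: [-1.571, 0.0, -0.223]
contact_force: [-0.2, -0.1, -0.4]
grip_width: 0.451
```

Call:
{"name": "apply_moves", "arguments": {"motion": "0 0.05 0 0 0 0 0; 0 0.1 0 0 0 0 0; 0 0.15 0 0 0 0 0; 0 0.2 0 0 0 0 0; 0 0.2 0 0 0 0 0; 0 0.25 0 0 0 0 0; 0 0.25 0 0 0 0 0; 0 0.3 0 0 0 0 0; 0 0.3 0 0 0 0 0; 0 0.3 0 0 0 0 0"}}

```text
t: 9.15
eef_pos: [0.4772, 0.1205, 0.051]
eef_rot: [-1.571, -0.0, -0.222]
contact_force: [-1.6, 0.0, 5.5]
grip_width: 0.45
```

Contact with the floor: the upward force is 5.5 N. I release, pause, then back straight out.

Call:
{"name": "apply_moves", "arguments": {"motion": "0 -0.1 0 0 0 0 0.5; 0 -0.1 0 0 0 0 0.6; 0 -0.1 0 0 0 0 0.8; 0 -0.1 0 0 0 0 1; 0 -0.1 0 0 0 0 1; 0 -0.1 0 0 0 0 1; 0 -1 0 0 0 0 1; 0 -3 0 0 0 0 1; 0 -6 0 0 0 0 1; 0 -9 0 0 0 0 1"}}

```text
t: 10.4
eef_pos: [0.477, 0.1204, 0.1418]
eef_rot: [-1.571, -0.0, -0.223]
contact_force: [-0.1, -0.3, 0.3]
grip_width: 1.001
```

Call:
{"name": "apply_moves", "arguments": {"motion": "0 -3 -1 0 0 0 0.5; 0 -6 -2 0 0 0 0; 1 -8 -4 0 0 0 0; 5 -10 -5 0 0 0 0; 10 -10 -5 0 0 0 0; 15 -10 -4 0 0 0 0; 18 -10 -1 0 0 0 0; 20 -10 1 0 0 0 0; 20.5 -10 2 0 0 0 0; 20.7 -10 2.5 0 0 0 0"}}

```text
t: 11.65
eef_pos: [0.6842, 0.0995, 0.2404]
eef_rot: [-1.571, 0.0, -0.222]
contact_force: [-0.3, -0.4, 0.6]
grip_width: 0.002
```

```bash
python3 - <<'E'
from h import *
im=manip.camera("top");im2=manip.camera("scene")
p,r,s=tool();print(p,s["eef_rot"],s["grip_width"],s["contact_force"],s["joint_pos"])
o=np.zeros((560,800,3),np.uint8)
o[:,:440]=cv2.resize(im[140:350,135:300],(440,560));o[:510,440:]=cv2.resize(im2[130:330,310:450],(360,510))
cv2.imwrite("pics/a4.png",np.clip(o*1.5,0,255).astype(np.uint8))
c=np.array([.536,.1216]);a=-.225;ex=np.array([np.cos(a),np.sin(a)]);ey=np.array([-ex[1],ex[0]])
print(r.inv().apply(np.array([*(c+.148*ex+.013*ey),.15])-p)*100)
E
```

```text
[0.68402268 0.09937845 0.24071262] [-1.5706724e+00 -4.4611886e-05 -2.2215987e-01] 0.00244865841838935 [ 0.20524955  0.10308392 -0.45971538] [ 3.77543125e-01  4.94174012e-01  2.06953231e-01 -8.04216909e-05
 -1.28346877e+00 -2.17047653e+00]
[-0.12488035  9.07127703  0.1628934 ]
```

View pics/a4.png

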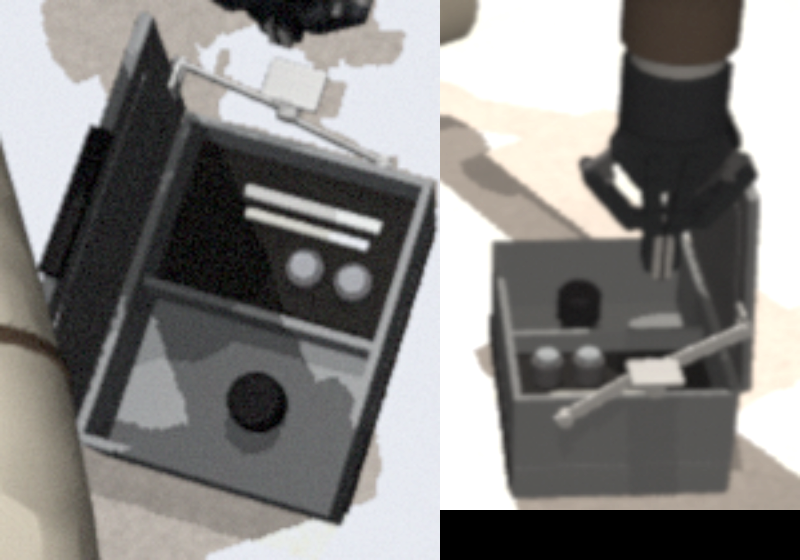

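The eyepiece stands upright in the compartment, with the cup top at about (257,402) in the left panel. The stay is still locked and the pad is at (655,372) on the right. The shut finger linkage is wide along the jaw axis, so I'll turn the tool 90° to keep the knuckles away from the stay and lid.

Call:
{"name": "apply_moves", "arguments": {"motion": "0.1 0 0.2 0 -10 0 0; 0.1 0 0.2 0 -20 0 0; 0.1 0 0.2 0 -30 0 0; 0.1 1 0.2 0 -40 0 0; 0.1 2 0.2 0 -50 0 0; 0.1 3 0.2 0 -60 0 0; 0.1 4 0.2 0 -70 0 0; 0.1 5 0.2 0 -80 0 0; 0.1 6 0.2 0 -90 0 0; 0.1 7 0.2 0 -90 0 0"}}

```text
t: 13.0
eef_pos: [0.6854, 0.1005, 0.1708]
eef_rot: [-1.571, -0.0, 1.346]
contact_force: [-0.0, 0.2, 0.0]
grip_width: -0.003
```

```bash
python3 - <<'E'
from h import *
p,r,s=tool();print(p,s["joint_pos"],r.as_matrix().round(3))
c=np.array([.536,.1216]);a=-.225;ex=np.array([np.cos(a),np.sin(a)]);ey=np.array([-ex[1],ex[0]])
print("in case",ex@(p[:2]-c),ey@(p[:2]-c))
E
```

```text
[0.68539672 0.10049347 0.17081116] [ 3.78360653e-01  5.40537602e-01  1.08932267e-01 -6.78677932e-06
 -1.13842760e+00 -6.03270876e-01] [[ 0.223  0.001 -0.975]
 [ 0.975  0.     0.223]
 [ 0.    -1.    -0.001]]
in case 0.15034004143321797 0.012756840278605106
```

Call:
{"name": "apply_moves", "arguments": {"motion": "0 1 0 0 0 0 0; 0 1.8 0 0 0 0 0; 0 2.1 0 0 0 0 0; 0 2.3 0 0 0 0 0; 0.1 2.5 0 0 0 0 0; 0.2 2.7 0 0 0 0 0; 0.3 2.9 0 0 0 0 0; 0.4 3.1 0 0 0 0 0; 0.4 3.3 0 0 0 0 0; 0.4 3.4 0 0 0 0 0"}}

```text
t: 14.25
eef_pos: [0.6878, 0.1091, 0.1405]
eef_rot: [-1.575, -0.007, 1.35]
contact_force: [-7.1, 11.3, 12.9]
grip_width: -0.001
```

Call:
{"name": "apply_moves", "arguments": {"motion": "0.1 0.1 0 0 0 0 0; 0.2 0.2 0 0 0 0 0; 0.2 0.3 0 0 0 0 0; 0.3 0.4 0 0 0 0 0; 0.3 0.5 0 0 0 0 0; 0.3 0.6 0 0 0 0 0; 0.3 0.7 0 0 0 0 0; 0.3 0.7 0 0 0 0 0; 0.3 0.7 0 0 0 0 0; 0.3 0.7 0 0 0 0 0"}}

```text
t: 15.5
eef_pos: [0.6888, 0.1134, 0.1345]
eef_rot: [-1.577, -0.009, 1.351]
contact_force: [-6.7, 14.4, 14.6]
grip_width: 0.003
```

```bash
python3 - <<'E'
from h import *
im2=manip.camera("scene")
p,r,s=tool();print(p,s["contact_force"])
cv2.imwrite("pics/a5.png",np.clip(cv2.resize(im2[130:330,310:450],(420,600))*1.5,0,255).astype(np.uint8))
E
```

```text
[0.68878468 0.11341685 0.13446372] [-7.72404175 14.15675304 14.46088979]
```

View pics/a5.png

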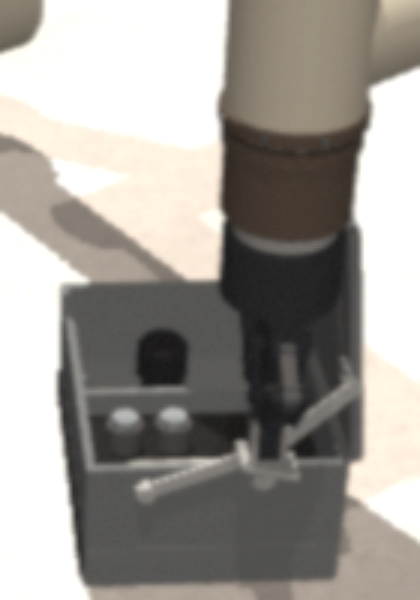

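The picture shows the stay folded below the straight line, knee near (255,458), with the lid still up. I'll press a touch more to make sure, then lift straight up.

Call:
{"name": "apply_moves", "arguments": {"motion": "0.3 0.1 -0.2 0 0 0 0; 0.6 0.3 -0.4 0 0 0 0; 0.6 0.4 -0.4 0 0 0 0; 0.6 0.4 -0.4 0 0 0 0; 0.6 0.2 -0.4 0 0 0 0; 0.5 -1 -0.3 0 0 0 0; 0.5 -3 -0.3 0 0 0 0; 0.5 -5 -0.3 0 0 0 0; 0.5 -8 -0.3 0 0 0 0; 0.5 -11 -0.3 0 0 0 0"}}

```text
t: 16.8
eef_pos: [0.6915, 0.111, 0.2404]
eef_rot: [-1.571, 0.001, 1.347]
contact_force: [1.2, 0.6, 0.1]
grip_width: 0.003
```

```bash
python3 - <<'E'
from h import *
im=manip.camera("top");im2=manip.camera("scene")
p,r,s=tool();print(p,s["eef_rot"],s["contact_force"])
o=np.zeros((560,800,3),np.uint8)
o[:,:440]=cv2.resize(im[140:350,135:300],(440,560));o[:510,440:]=cv2.resize(im2[130:330,310:450],(360,510))
cv2.imwrite("pics/a6.png",np.clip(o*1.5,0,255).astype(np.uint8))
c=np.array([.536,.1216]);a=-.225;ex=np.array([np.cos(a),np.sin(a)]);ey=np.array([-ex[1],ex[0]])
print("in case",ex@(p[:2]-c),ey@(p[:2]-c))
E
```

```text
[0.69349859 0.11133047 0.24439804] [-1.57874996 -0.00289053  1.34759332] [-0.40827065  0.55722116  0.54917536]
in case 0.15581989383658745 0.025128259157766744
```

View pics/a6.png

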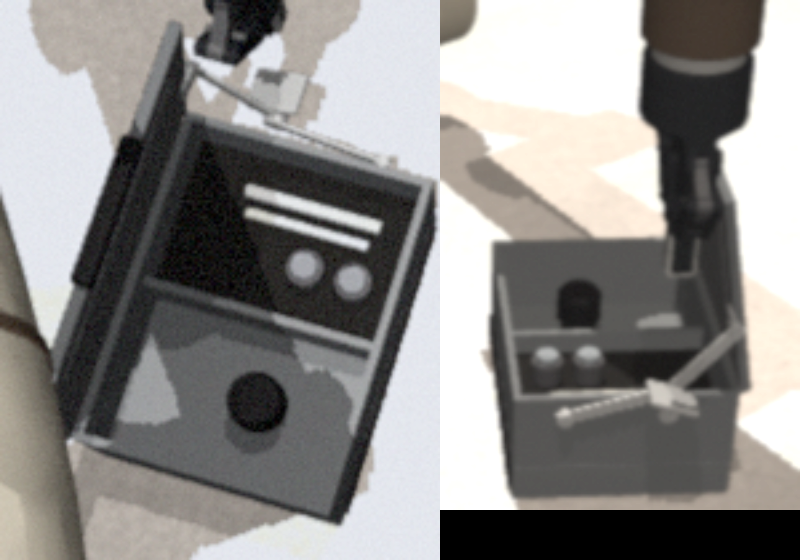

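The stay is folded, with the knee at about (668,395). The lid is still up, leaning about 0.1 rad further, and the eyepiece stands undisturbed at (258,402) in the left panel. Next the tool goes up and over behind the lid.

Call:
{"name": "apply_moves", "arguments": {"motion": "0 -5 0 0 0 0 0; 0 -10.5 0 0 0 0 0; 0 -11 4 0 0 0 0; 2 -11 9 0 0 0 0; 5 -11 14 0 0 0 0; 7 -11 18 0 0 0 0; 9 -11 21 0 0 0 0; 9 -11 23.1 0 0 0 0; 9 -11 23.1 0 0 0 0; 9 -11 23.1 0 0 0 0"}}

```text
t: 18.15
eef_pos: [0.4865, 0.2503, 0.3491]
eef_rot: [-1.571, 0.001, 1.348]
contact_force: [0.1, -0.8, -0.4]
grip_width: -0.001
```

```bash
cat >> h.py <<'E'
c=np.array([.536,.1216]);a=-.225;ex=np.array([np.cos(a),np.sin(a)]);ey=np.array([-ex[1],ex[0]])
def incase(): 
    p,r,s=tool();d=p[:2]-c;return np.array([ex@d,ey@d,p[2]])
def tcp(q,r=.165,h=.009):
    t=np.radians(86)-q;return np.array([-.075,.09-r*np.cos(t)+h*np.sin(t)+.011,.105+r*np.sin(t)+h*np.cos(t)])
E
python3 - <<'E'
from h import *
p,r,s=tool();print(p,s["eef_rot"],s["contact_force"],s["joint_pos"]);g=incase();print(g)
for q in np.arange(0,1.55,.1): 
    d=(tcp(q)-g)*100; print(q.round(2),"tool x,y,z cm",[d[1].round(2),-d[2].round(2),-d[0].round(2)])
E
```

```text
[0.48646552 0.25028556 0.34907543] [-1.57078132e+00  5.04712219e-04  1.34750998e+00] [ 0.14207593 -0.779364   -0.416098  ] [ 7.71748299e-01  1.90775410e-01  2.76109290e-02  2.65729063e-04
 -1.40806336e+00 -9.95077755e-01]
[-0.07699649  0.11439047  0.34907543]
0.0 tool x,y,z cm [np.float64(-1.59), np.float64(7.88), np.float64(-0.2)]
0.1 tool x,y,z cm [np.float64(-3.24), np.float64(7.99), np.float64(-0.2)]
0.2 tool x,y,z cm [np.float64(-4.87), np.float64(8.26), np.float64(-0.2)]
0.3 tool x,y,z cm [np.float64(-6.46), np.float64(8.7), np.float64(-0.2)]
0.4 tool x,y,z cm [np.float64(-8.01), np.float64(9.29), np.float64(-0.2)]
0.5 tool x,y,z cm [np.float64(-9.48), np.float64(10.03), np.float64(-0.2)]
0.6 tool x,y,z cm [np.float64(-10.88), np.float64(10.91), np.float64(-0.2)]
0.7 tool x,y,z cm [np.float64(-12.18), np.float64(11.93), np.float64(-0.2)]
0.8 tool x,y,z cm [np.float64(-13.37), np.float64(13.08), np.float64(-0.2)]
0.9 tool x,y,z cm [np.float64(-14.44), np.float64(14.34), np.float64(-0.2)]
1.0 tool x,y,z cm [np.float64(-15.38), np.float64(15.69), np.float64(-0.2)]
1.1 tool x,y,z cm [np.float64(-16.18), np.float64(17.14), np.float64(-0.2)]
1.2 tool x,y,z cm [np.float64(-16.83), np.float64(18.66), np.float64(-0.2)]
1.3 tool x,y,z cm [np.float64(-17.33), np.float64(20.23), np.float64(-0.2)]
1.4 tool x,y,z cm [np.float64(-17.66), np.float64(21.85), np.float64(-0.2)]
1.5 tool x,y,z cm [np.float64(-17.84), np.float64(23.49), np.float64(-0.2)]
```

Call:
{"name": "apply_moves", "arguments": {"motion": "0.5 2 0 0 0 0 0; 0.5 4 0 0 0 0 0; 0.5 6 0 0 0 0 0; 0.5 7.5 0 0 0 0 0; 0.5 7.9 0 0 0 0 0; -0.5 7.9 0 0 0 0 0; -1.5 7.9 0 0 0 0 0; -2.3 7.9 0 0 0 0 0; -3.2 8 0 0 0 0 0; -4 8.1 0 0 0 0 0"}}

```text
t: 19.4
eef_pos: [0.4776, 0.2125, 0.269]
eef_rot: [-1.572, -0.004, 1.348]
contact_force: [-0.8, 4.4, 0.8]
grip_width: 0.002
```

Contact with the lid face reads about 4.4 N. I'll follow the arc slowly.

Call:
{"name": "apply_moves", "arguments": {"motion": "-0.9 0.2 0 0 0 0 0; -1.8 0.4 0 0 0 0 0; -2.8 0.7 0 0 0 0 0; -3.7 1.05 0 0 0 0 0; -4.6 1.5 0 0 0 0 0; -5.5 1.95 0 0 0 0 0; -6.3 2.4 0 0 0 0 0; -7.1 3 0 0 0 0 0; -7.9 3.6 0 0 0 0 0; -8.7 4.3 0 0 0 0 0"}}

```text
t: 20.65
eef_pos: [0.4578, 0.1262, 0.2248]
eef_rot: [-1.571, 0.0, 1.348]
contact_force: [0.1, 1.2, 2.8]
grip_width: 0.004
```

```bash
python3 - <<'E'
from h import *
im=manip.camera("top");im2=manip.camera("scene")
p,r,s=tool();print(p,s["eef_rot"],s["contact_force"],incase())
o=np.zeros((560,800,3),np.uint8)
o[:,:440]=cv2.resize(im[140:350,135:300],(440,560));o[:510,440:]=cv2.resize(im2[130:330,310:450],(360,510))
cv2.imwrite("pics/a7.png",np.clip(o*1.5,0,255).astype(np.uint8))
g=np.array([-.077,.1144,.3491])+np.array([0,-.127,-.124])
for q in np.arange(.75,1.55,.05): 
    d=(tcp(q)-g)*100; print(q.round(2),d[1].round(2),-d[2].round(2))
E
```

```text
[0.45710019 0.12569114 0.22400777] [-1.56872524  0.00188049  1.34721272] [ 0.11358262  0.05866633 -0.61333335] [-0.07782383 -0.01361503  0.22400777]
0.75 -0.09 0.09
0.8 -0.67 0.68
0.85 -1.22 1.3
0.9 -1.74 1.94
0.95 -2.23 2.61
1.0 -2.68 3.3
1.05 -3.1 4.01
1.1 -3.48 4.74
1.15 -3.82 5.49
1.2 -4.13 6.26
1.25 -4.4 7.04
1.3 -4.63 7.83
1.35 -4.82 8.64
1.4 -4.97 9.45
1.45 -5.07 10.27
1.5 -5.14 11.09
```

View pics/a7.png

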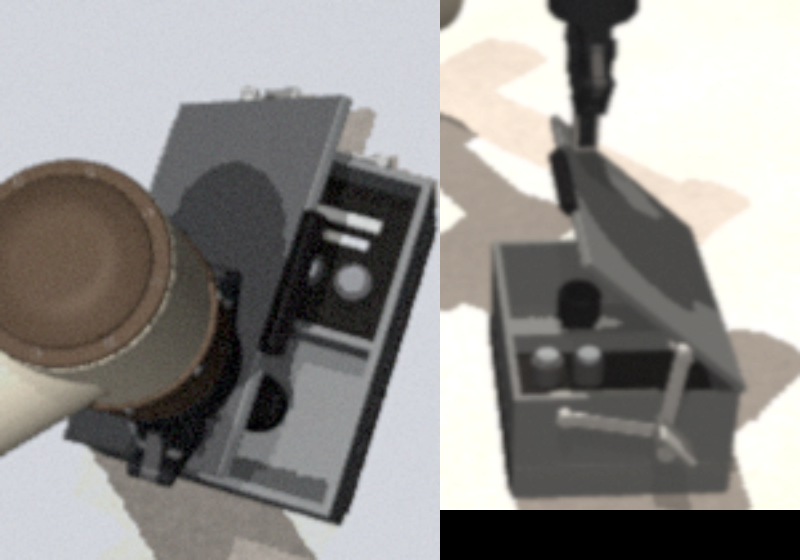

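The lid is halfway down. The finger is on its outer face below the free edge, the stay folds freely, and the eyepiece is upright at (580,303) in the right panel. I continue along the arc.

Call:
{"name": "apply_moves", "arguments": {"motion": "-0.7 0.7 0 0 0 0 0; -1.2 1.3 0 0 0 0 0; -1.7 1.9 0 0 0 0 0; -2.2 2.6 0 0 0 0 0; -2.7 3.3 0 0 0 0 0; -3.1 4 0 0 0 0 0; -3.5 4.7 0 0 0 0 0; -3.8 5.5 0 0 0 0 0; -4.1 6.2 0 0 0 0 0; -4.3 6.7 0 0 0 0 0"}}

```text
t: 22.0
eef_pos: [0.4484, 0.0848, 0.1577]
eef_rot: [-1.571, 0.0, 1.348]
contact_force: [0.1, 0.2, 1.7]
grip_width: 0.0
```

Call:
{"name": "apply_moves", "arguments": {"motion": "-0.1 0.4 0 0 0 0 0; -0.2 0.8 0 0 0 0 0; -0.3 1.2 0 0 0 0 0; -0.4 1.6 0 0 0 0 0; -0.5 2 0 0 0 0 0; -0.6 2.4 0 0 0 0 0; -0.7 2.8 0 0 0 0 0; -0.7 3.1 0 0 0 0 0; -0.8 3.4 0 0 0 0 0; -0.8 3.6 0 0 0 0 0"}}

```text
t: 23.25
eef_pos: [0.4469, 0.0771, 0.1222]
eef_rot: [-1.571, -0.0, 1.348]
contact_force: [-0.5, -0.3, 1.9]
grip_width: -0.001
```

Call:
{"name": "apply_moves", "arguments": {"motion": "0 0.1 0 0 0 0 0; 0 0.2 0 0 0 0 0; 0 0.3 0 0 0 0 0; 0 0.4 0 0 0 0 0; 0 0.5 0 0 0 0 0; 0 0.6 0 0 0 0 0; 0 0.7 0 0 0 0 0; 0 0.8 0 0 0 0 0; 0 0.9 0 0 0 0 0; 0 0.9 0 0 0 0 0"}}

```text
t: 24.5
eef_pos: [0.4467, 0.0771, 0.114]
eef_rot: [-1.571, 0.0, 1.349]
contact_force: [-3.1, -1.5, 6.9]
grip_width: -0.001
```

Call:
{"name": "apply_moves", "arguments": {"motion": "0 0.1 0 0 0 0 0; 0 0.1 0 0 0 0 0; 0 0.2 0 0 0 0 0; 0 0.2 0 0 0 0 0; 0 0.3 0 0 0 0 0; 0 0.3 0 0 0 0 0; 0 0.3 0 0 0 0 0; 0 0.3 0 0 0 0 0; 0 0.3 0 0 0 0 0; 0 0.3 0 0 0 0 0"}}

```text
t: 25.75
eef_pos: [0.4468, 0.077, 0.1138]
eef_rot: [-1.572, 0.001, 1.35]
contact_force: [-9.4, -0.8, 28.0]
grip_width: 0.0
```

Now it is a hard stop: 28 N with only 0.2 mm of travel. I lift off and check.

Call:
{"name": "apply_moves", "arguments": {"motion": "0 0 0 0 0 0 0; 0 -0.3 0 0 0 0 0; 0 -0.6 0 0 0 0 0; 0 -1.5 0 0 0 0 0; 0 -3 0 0 0 0 0; 0 -6 0 0 0 0 0; 0 -9 0 0 0 0 0; -3 -12 0 0 0 0 0; -7 -14 0 0 0 0 0; -11 -15 0 0 0 0 0"}}

```text
t: 27.0
eef_pos: [0.4226, -0.0309, 0.2618]
eef_rot: [-1.573, -0.001, 1.349]
contact_force: [-1.0, -0.4, 0.1]
grip_width: -0.003
```

```bash
python3 - <<'E'
from h import *
im=manip.camera("top");im2=manip.camera("scene")
p,r,s=tool();print(p,s["contact_force"])
o=np.zeros((560,800,3),np.uint8)
o[:,:440]=cv2.resize(im[140:350,135:300],(440,560));o[:510,440:]=cv2.resize(im2[130:330,310:450],(360,510))
o=np.clip(o*1.5,0,255).astype(np.uint8)
# expected lid top corners shut, outer face z=.114, free edge at y=.09-.193
for x in(-.122,.122):
    for z,col in((.114,(0,0,255)),(.121,(0,255,0))):
        X=[*(c+x*ex+(.09-.193)*ey),z]
        u=proj("scene",X)[0];cv2.circle(o,(int(440+(u[0]-310)*2.571),int((u[1]-130)*2.55)),2,col,-1)
cv2.imwrite("pics/a8.png",o)
for n,b in(("bottle",(474,196)),): print(ray("top",*b,.085))
E
```

```text
[ 0.4220981  -0.03221505  0.26180092] [-0.14686659  0.48969293  0.17611527]
[ 0.68269133 -0.31999432  0.085     ]
```

View pics/a8.png

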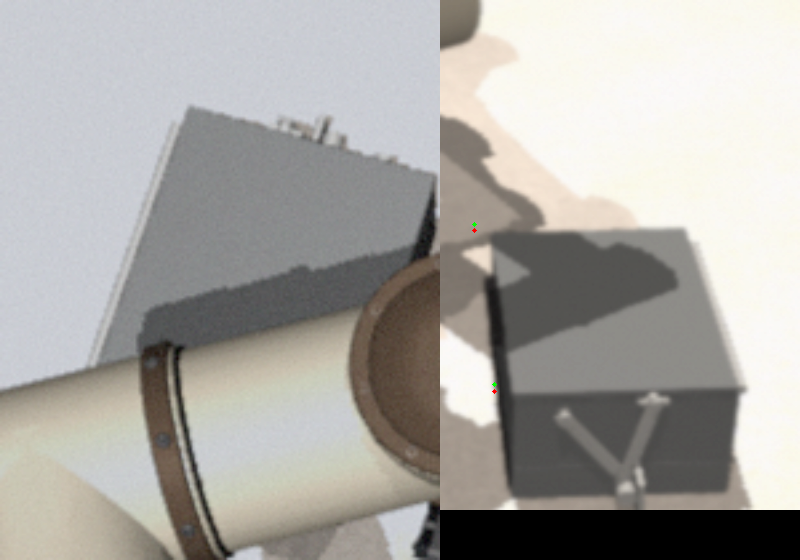

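The lid lies flat on the rim all round (right panel, free-edge corners near (492,232) and (512,393)), and the stay is fully folded. The robot is clear of everything, so I hand in.

```bash
python3 -c "
from bench import manip
manip.job_done(); s=manip.state(); print(s['t'],s['contact_force'])"
```

```text
the job is handed in; nothing more can be done
the job is handed in; nothing more can be done
```

I set the eyepiece down upright in the empty compartment, broke the stay at its knee with the lid still up, and closed the lid. The job was handed in at about 27 s of the 64 s allowed, and no verdict came back.

**What the checks showed**
- **Eyepiece:** I lowered it until the floor pushed back with 5.5 N, then opened the fingers. It stood upright in every picture until the lid covered it, so I could not see it again after closing.
- **Stay:** the pictures showed the knee clearly folded while the lid had closed only about 0.1 rad. The finger picked up about 14 N of sideways force during the press and was pushed about 6 mm, but it came away freely.
- **Lid:** I eased it down at about 0.4 rad/s or less. It met a hard stop with the outer face 114 mm above the bench, at 28 N with almost no further movement. The last picture shows it flat on the rim with the robot clear.

**What disagreed or was not checked**
- **Free-edge markers:** the points I drew to check the lid fell outside its visible edge. I had placed them 193 mm from the hinge, but the panel appears to end near the case wall at those corners. I therefore judged the lid shut from the hard stop and the picture.
- **Bottle, dish and forceps:** I did not measure these again at the end. The arm was clear of the bottle and dish throughout, but the eyepiece was lifted near the forceps, which looked undisturbed in the picture after that lift.

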